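Feel for the one clear gap of the slip rack

ROBOT

A 6-joint arm with a two-finger parallel gripper is mounted at the origin on the work surface; the furniture and walls round the work are solid. World frame = base frame: x ahead of the robot, y to its left, z up, the work surface at z = 0. Lengths are in m, angles in degrees, forces in N, time in s.
With the tool pointing down it reaches from about 0.25 to 0.725 m from the base axis. Payload 9.7 kg.
Tool frame: the origin (TCP) lies at the very end of the fingers, on their centre line; the grasp point (between the pads) lies 19 mm behind it (bot.hold_point_z is the distance from the TCP to the grasp point, in m); z points along the fingers, y is the line along which they close (so a half turn about z gives the same grasp; the last joint's range is limited). The gripper opens to 85 mm and grips with 20 to 120 N. Pads are 22 mm wide; open, the fingers measure 114 mm over their backs; the gripper's body (76 mm by 85 mm) begins 54 mm behind the grasp point. The pads swing forward as they close: fully open they stand 13 mm farther back than shut.
Start: joints at [71.906, 4.979, 10.078, 95.1, 0, 90], TCP at [0.171, 0.523, 0.231] pointing down, gripper open.
Joint ranges: [-179.16, 179.16], [-48.56, 103.87], [-65.8, 70.77], [-126.05, 130.52], [-82.76, 87.17], [-180, 180]. Speed limits (degrees/s): [127.2, 127.2, 147.25, 180, 180, 180].

INTERFACE

Orientations are given as [roll, pitch, yaw] about the fixed x, y, z axes, in that order (R = Rz(yaw) Ry(pitch) Rx(roll)).
In Python, from workcell import bot gives the robot as it stands.
- The arm moves only by the tool play_rows, never from a script. Its argument "targets" is a list of rows, each an object with "grip": the closure in counts, from 0 (fully open) to 255 (shut); "linear": the shift along the world's x, y, z in cm, a list of three; "delta_rot": the turn, a rotation vector about the world's x, y, z in rad, a list of three. A call has 1 to 10 rows; each row is the pose to reach, as a shift and turn from the pose commanded when the call began; what a row does not reach only later rows make up. A row lasts 1/10 s, in which the tool goes at most 50 mm and 8.59 degrees, less where a joint would pass 70% of its speed; a pose out of reach is approached as far as the arm can. A call with a gripper value outside its range is refused whole. The fingers move at their own pace and stop on an object; "force" is the grip in N (left out, the last holds). Time passes only in rows, so rows that repeat a pose let the fingers close. It gives the time, the measured TCP pose, the force, the opening and the grip force at its end, in the units of the state.
- bot.get_obs(): the state, without advancing time (a new reading comes with each control period).
- bot.camera(name): name is "scene" or "top" or "wrist"; returns a dict with "color" (400x640x3 uint8, red, green, blue), "range_z" (400x640 float32, m along the optical axis (not along the pixel's ray), 0 where there is no reading), "fov_y" (degrees; the focal length in pixels is half the picture's height over the tangent of half this angle, whatever the lens; pixels are square), "cx", "cy" (the principal point, pixels), "dist_coeffs" ([k1, k2, p1, p2, k3] as OpenCV has them; the pictures are not rectified), "world_to_cam" (4x4, takes a point from world to camera coordinates). Camera axes: x right, y up, looking along -z (the intrinsics and any distortion apply to the point x, -y, -z); pixel columns grow to the right and rows downward; lengths in m; the calibration is good to about 2 mm. A picture is of the moment at which its call begins.
- bot.job_done(): hands the job in; it is judged then, once.
Trained networks look in a picture, given as the dict that the camera call returned (one of the last four; its "shot" number tells which), for a name from the list of things; names that differ only in an ending like _2 or _b are one class to them, and where a whole thing is asked for, a point or a joint stands for the part that bears it (a point fixed in the world has none). Each returns a list of dicts, best first, with "conf" (0 to 1); they miss things now and then, are a little off and sometimes report something else, mostly with a low value. They report only what shows in the picture. A call takes as long as a camera call. They do not tell look-alikes from the thing itself.
- bot.search_frame(picture, target): "box" ([left, top, right, bottom] in pixels, round what is visible of it).
- bot.trace(picture, target): "pixels" (400x640 bool, what is visible of it) and "box" ([left, top, right, bottom] in pixels, round what is visible of it).
- bot.pinpoint(picture, target): "pixel" ([column, row] in pixels: a listed point, or the origin of a listed thing).
The state is a dict: "time": time; "q": joint angles; "qd": joint speeds; "joint_efforts": joint torques, N m; "ee_pos": TCP position; "tcp_rot": TCP orientation; "wrist_force": force on the tool from outside, world axes, zero at the start; "torque": the same for the moment, N m; "opening": finger opening in m; "grasp_force": force on a finger pad.
Only numpy, scipy, OpenCV 4.12 (cv2) and the standard library are available. Lean on these libraries where they do the work, as an engineer would, in place of code of your own. Each camera call takes 0.05 s, during which the arm holds its last target. There are 200 camera calls.

TASK

Two of the three gaps in the slip rack are crusted up deep inside with old adhesive, and one is still clear. Take the feeler out of its stand and test all three gaps in turn, from the rack's right-hand end (as the robot sees it) to its left: slide the blade down each until it stops firmly (about 13 N, never over 20 N), then draw it out. At the end leave the feeler upright and fully home, collar down on the top plate, in the clear gap; leave everything else where it is.

Things in the scene. Friction and masses are not known exactly. Their poses are not given: they have to be found in the camera images.
- rack: Fixed low wooden block with an aluminium top plate, 70 (x) x 150 (y) x 64 mm high; origin at the centre of its underside, z up. Three identical-looking gaps run straight down from its top, at y = -45, 0 and +45 mm, each 28 mm along the rack's x and 8 mm along its y, mouths chamfered 2.5 mm. Which one is clear changes and cannot be seen
- gap_0 (a point): Centre of the mouth of the gap at rack y = -45 mm (right-hand end, tested first), on the top surface; axes as the rack's. In every gap a sprung bar, 5 to 21 mm below the top, pushes the blade along the rack's -y: from about 7 mm depth on even the clear gap drags on the blade with a few newtons (up to about 5), so the feeler does not sink home by its own weight
- gap_1 (a point): Centre of the mouth of the middle gap (tested second), on the top surface; axes as the rack's. In the two crusted gaps the blade jams 18 to 26 mm below the top: the crust gives about 1 mm per 2.5 N, at most 6 mm, then is rigid, so the resistance rises past 12 N
- gap_2 (a point): Centre of the mouth of the gap at rack y = +45 mm (left-hand end, tested last), on the top surface; axes as the rack's. In the clear gap (any of the three) the blade goes in its full 44 mm, until the rubber washer under its collar meets the rigid top plate; the washer gives 1 mm per 3 N
- stand: Fixed pale wooden block 60 (x) x 50 (y) x 54 mm high in which the feeler stands at the start, blade down in a loose slot 28 x 8 mm, collar on the block's top; origin at the centre of its underside
- feeler_grip (a point): Centre of the feeler's handle, where to grasp: a dark wooden block 26 (x) x 12 (y) x 50 mm (z), taken from above across its 12 mm. z points from tip to handle. Below are a steel collar 32 x 16 mm with a rubber washer under it and a steel blade 24 (x) x 5 (y) x 44 mm, tapered to 2 mm at the tip. The washer's underside is 31 mm below this point, the tip 75 mm. Weight about 100 g
- feeler_tip (a point): Middle of the end of the feeler's blade, 44 mm below the underside of the collar's rubber washer; axes as the feeler's
- feeler_blade: The feeler's steel blade, collar and washer (origin at the tip); it must not be pressed on anything harder than about 20 N
- loupe: Bystander: black eyepiece loupe, 40 mm across, 28 mm high, standing; origin under its centre
- thread: Bystander: bobbin of linen thread, 33 mm across, 42 mm high; origin under its centre
- eraser: Bystander: eraser in a blue sleeve, 24 x 53 x 13 mm; origin under its centre
- folder: Bystander: flat bone folder, 23 x 154 x 8 mm; origin under its centre
Things that resemble listed ones, but are neither listed nor needed, are in the scene too. Several things have the shape of the stand; the one meant has the colours described above.

How it is judged (in metres and radians):
On the way, in this order (a step that is already met when the one before it is completed fails the run):
1. the feeler is drawn out of its stand (z of feeler_tip in the frame of stand above 0.06 m), for 0.1 s.
2. the right-hand gap has been felt: blade more than 16 mm down in it and stopped with over 10 N (z of feeler_tip in the frame of gap_0 below -0.016 m and contact force between feeler_blade and anything else above 10 N and x of feeler_tip in the frame of gap_0 between -0.006 and 0.006 m and y of feeler_tip in the frame of gap_0 between -0.006 and 0.006 m), for 0.05 s.
3. the middle gap has been felt: blade more than 16 mm down in it and stopped with over 10 N (z of feeler_tip in the frame of gap_1 below -0.016 m and contact force between feeler_blade and anything else above 10 N and x of feeler_tip in the frame of gap_1 between -0.006 and 0.006 m and y of feeler_tip in the frame of gap_1 between -0.006 and 0.006 m), for 0.05 s.
4. the left-hand gap has been felt: blade more than 16 mm down in it and stopped with over 10 N (z of feeler_tip in the frame of gap_2 below -0.016 m and contact force between feeler_blade and anything else above 10 N and x of feeler_tip in the frame of gap_2 between -0.006 and 0.006 m and y of feeler_tip in the frame of gap_2 between -0.006 and 0.006 m), for 0.05 s.
At the end, for the whole second after the job is handed in: The feeler stands upright (within 0.1 rad) and at rest in a gap of the rack, its tip within 3 mm of the full 44 mm depth (collar down on the top plate), and is released (z of feeler_tip in the frame of rack below 0.023 m and x of feeler_tip in the frame of rack between -0.006 and 0.006 m and y of feeler_tip in the frame of rack between -0.06 and 0.06 m and angle between feeler_tip's own z axis and vertical below 0.1 rad and contact force between feeler and the fingers below 0.1 N and linear speed of feeler below 0.01 m/s); the robot touches nothing.
It fails at once if the blade or collar is pressed on something harder than 30 N (side pressure of the sprung bar included) (contact force between feeler_blade and anything else above 30 N).
It fails at once if a bystander (loupe, thread, eraser, folder) is moved by more than 2 cm (distance of any of loupe, thread, eraser, folder from where it was at the start of the episode above 0.02 m).
It also fails if it takes over 72 s, if anything falls off the work surface, if the arm or the gripper's body presses on something with over 40 N, if the wrist force passes 120 N, or if a joint passes its speed limit or range.

## Working session

There is one attempt and no reset: what is moved stays moved. The work goes in short steps, Python scripts to look and compute and a tool call to move; the robot and the scene stay as the last step left them, time stands still between calls to the robot, and variables do not carry over. Pictures are saved under pics/ and viewed, at most 10 in all, crops included, and the job is handed in when it is done.

Besides the shell and the picture viewer there is one more tool, called after "Request:" as name([rows], argument=value, ...), one row to a line, values as JSON. play_rows: Moves the arm, as the interface text tells. Its arguments: {"type":"object","properties":{"targets":{"type":"array","items":{"type":"object","properties":{"grip":{"type":"number"},"linear":{"type":"array","items":{"type":"number"}},"delta_rot":{"type":"array","items":{"type":"number"}}}}},"force":{"type":"number"}},"required":["targets"]}

```bash
mkdir -p pics; ls; cat > h.py <<'E'
import numpy as np, cv2
from workcell import bot
def K(p):
    f=200/np.tan(np.radians(p["fov_y"])/2); return np.array([[f,0,p["cx"]],[0,f,p["cy"]],[0,0,1.]])
def world(p):
    "HxWx3 world points"
    H,W=p["range_z"].shape
    g=np.stack(np.meshgrid(np.arange(W),np.arange(H)),-1).reshape(-1,1,2).astype(np.float64)
    n=cv2.undistortPoints(g,K(p),np.array(p["dist_coeffs"],float)).reshape(H,W,2)
    z=p["range_z"]; c=np.stack([n[...,0]*z,-n[...,1]*z,-z,np.ones_like(z)],-1)
    w=c@np.linalg.inv(p["world_to_cam"]).T
    w=w[...,:3]; w[z==0]=np.nan; return w
def ray(p,px,zz):
    "world point on pixel ray at height zz"
    n=cv2.undistortPoints(np.array([[px]],float),K(p),np.array(p["dist_coeffs"],float)).ravel()
    T=np.linalg.inv(p["world_to_cam"]); d=T[:3,:3]@[n[0],-n[1],-1]; o=T[:3,3]
    return o+d*(zz-o[2])/d[2]
def save(p,name,crop=None,s=1):
    im=cv2.cvtColor(p["color"],cv2.COLOR_RGB2BGR)
    if crop: l,t,r,b=crop; im=im[t:b,l:r]
    cv2.imwrite("pics/"+name+".png",cv2.resize(im,None,fx=s,fy=s))
E
python3 - <<'E'
from h import *
o=bot.get_obs(); print(o)
for c in ["scene","top"]:
    p=bot.camera(c); save(p,c)
    w=world(p)
    for t in ["rack","stand","feeler_grip","gap_0","gap_1","gap_2"]:
        for d in bot.pinpoint(p,t)[:4]:
            x=d["pixel"]; r,cc=int(round(x[1])),int(round(x[0]))
            print(c,t,round(d["conf"],2),np.round(x,1),np.round(w[min(r,399),min(cc,639)],4))
E
```

```text
pics
{'time': 0.0, 'q': array([7.19063334e+01, 5.01058304e+00, 1.00341090e+01, 9.50992283e+01,
       1.71929882e-03, 8.99995244e+01]), 'qd': array([ 0.0275358 ,  0.0849983 , -0.02098046,  0.03907894,  0.01852511,
       -0.04944025]), 'joint_efforts': array([ 2.05333032e-03, -5.20383489e+01,  4.64810264e+01,  1.62179646e-02,
       -1.04985332e-06,  4.08680501e-05]), 'ee_pos': array([0.17073479, 0.52258687, 0.23058494]), 'tcp_rot': array([-1.79924298e+02, -1.71992573e-03,  1.61906807e+02]), 'wrist_force': array([ 0.07527754,  0.04828306, -0.21889833]), 'torque': array([ 0.00053921,  0.00542019, -0.02567833]), 'grasp_force': 0.0, 'opening': 0.08546689153440477}
scene rack 0.92 [392.6 253.3] [ 0.517  -0.023   0.0534]
scene stand 0.95 [290.8 206.1] [0.4869 0.2488 0.0304]
scene stand 0.75 [331.2 287.1] [0.3699 0.0201 0.0465]
scene stand 0.68 [214.1 195.4] [0.3868 0.4104 0.0328]
scene stand 0.62 [442.2 305. ] [ 0.4858 -0.1657  0.0404]
scene feeler_grip 0.59 [289.4 180.7] [0.5    0.2644 0.0917]
scene feeler_grip 0.59 [395.  231.6] [0.5589 0.0038 0.0641]
scene gap_0 0.85 [381.2 222.3] [0.5
[... 564 characters left out ...]
]
top stand 0.69 [276.4 210.2] [0.5031 0.2513 0.0567]
top stand 0.64 [203.9 246.8] [0.4105 0.4252 0.049 ]
top stand 0.6 [304.  282.8] [0.3289 0.1801 0.0577]
top feeler_grip 0.52 [269.9 204.9] [0.5085 0.2612 0.1102]
top gap_0 0.85 [361.8 184.8] [0.5672 0.0437 0.0611]
top gap_0 0.81 [381.8 189.6] [ 0.5592 -0.0079  0.0395]
top gap_0 0.79 [401.7 190.4] [ 0.5578 -0.0552  0.0544]
top gap_1 0.85 [361.8 184.8] [0.5672 0.0437 0.0611]
top gap_1 0.81 [381.8 189.6] [ 0.5592 -0.0079  0.0395]
top gap_1 0.79 [401.7 190.4] [ 0.5578 -0.0552  0.0544]
top gap_2 0.85 [361.8 184.8] [0.5672 0.0437 0.0611]
top gap_2 0.81 [381.8 189.6] [ 0.5592 -0.0079  0.0395]
top gap_2 0.79 [401.7 190.4] [ 0.5578 -0.0552  0.0544]
```

View pics/scene.png

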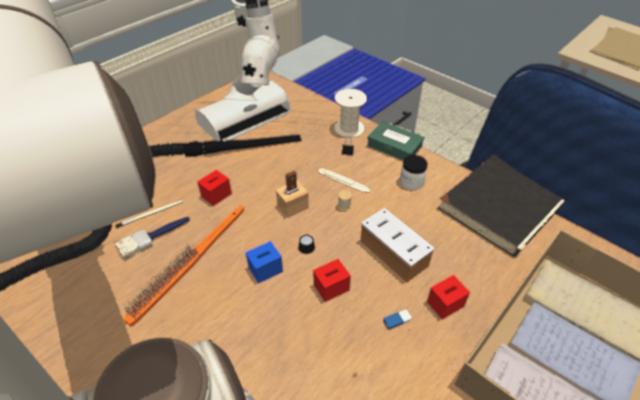

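View pics/top.png

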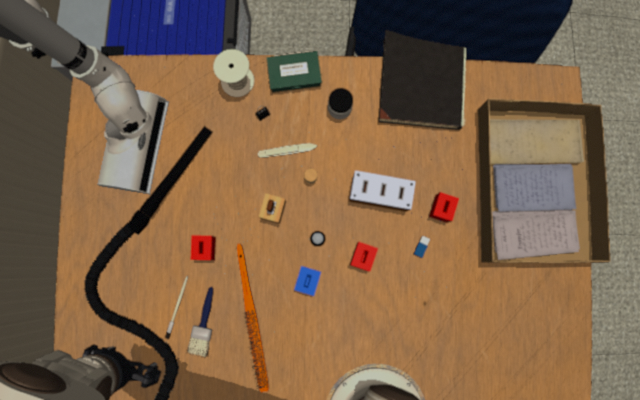

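The top view shows the feeler in the pale stand at about (271,207), and the rack at (382,190) with its gaps at columns 362, 382 and 402. The scene view agrees, with the stand at (292,195) and the rack at (396,242). Next I'll fit the rack and stand outlines.

```bash
python3 - <<'E'
from h import *
for c in ["top","scene"]:
    p=bot.camera(c); w=world(p)
    print(c,"cam pos",np.round(np.linalg.inv(p["world_to_cam"])[:3,3],3))
    for t,h in [("rack",.064),("stand",.054),("feeler_grip",.1)]:
        for d in bot.trace(p,t)[:5]:
            m=d["pixels"]; b=d["box"]
            P=w[m]; P=P[np.isfinite(P[:,0])]
            top=P[abs(P[:,2]-h)<.008] if t!="feeler_grip" else P[P[:,2]>.085]
            if len(top)<8: print(t,"few",b);continue
            r=cv2.minAreaRect(top[:,:2].astype(np.float32)*1000)
            # outline via pixel rays at height h
            print(c,t,round(d["conf"],2),np.round(b),len(top),"med z",round(np.median(top[:,2]),4),"rect",np.round(r[0],1),np.round(r[1],1),round(r[2],1), p["color"][m].mean(0).round())
p=bot.camera("wrist");print(np.round(p["world_to_cam"],3))
o=bot.get_obs();print(o["ee_pos"])
E
```

```text
top cam pos [0.368 0.152 1.271]
top rack 0.62 [351. 173. 417. 210.] 1673 med z 0.0638 rect [555.9  -7.2] [149.4  71.7] 80.8 [167. 166. 172.]
top stand 0.84 [260. 197. 287. 220.] 368 med z 0.0537 rect [508.4 261.9] [50.1 59.6] 75.4 [170. 130.  76.]
top stand 0.83 [351. 242. 378. 270.] 447 med z 0.0538 rect [395.2  36.8] [47.4 58.4] 71.0 [186.  33.  26.]
top stand 0.77 [294. 266. 317. 295.] 454 med z 0.0539 rect [335.1 171.5] [49.2 58.4] 75.7 [ 46.  90. 175.]
top stand 0.56 [194. 233. 214. 261.] 484 med z 0.0535 rect [410.3 432.3] [58.6 50.3] 1.4 [168.  24.  15.]
top stand 0.55 [432. 191. 459. 221.] 465 med z 0.0539 rect [ 519.1 -163.5] [49.4 60.3] 72.0 [163.  22.  15.]
top feeler_grip 0.41 [269. 199. 276. 214.] 69 med z 0.1082 rect [508.4 261.7] [12. 25.] 76.6 [102.  77.  57.]
scene cam pos [-0.037 -0.324  0.818]
scene rack 0.91 [361. 208. 431. 279.] 1857 med z 0.064 rect [554.2  -3.9] [152.8  73. ] 81.2 [175. 161. 150.]
scene stand 0.87 [312. 260. 352. 302.] 671 med z 0.0541 rect [392.5  40. ] [53.2 60.7] 71.3 [179.  40.  34.]
scene stand 0.7 [196. 166. 233. 204.] 420 med z 0.0544 rect [407.9 434.1] [62.9 54.4] 0.1 [168.  39.  33.]
scene stand 0.69 [246. 244. 284. 280.] 609 med z 0.0543 rect [332.1 176.2] [53. 61.] 73.8 [ 46.  84. 163.]
scene stand 0.66 [273. 181. 310. 219.] 327 med z 0.0543 rect [507.3 265.7] [55.6 61.6] 77.0 [168. 130.  89.]
stand few [383.9, 306.5, 411.3, 328.2]
scene feeler_grip 0.63 [287. 172. 300. 193.] 115 med z 0.101 rect [506.3 264.3] [12.5 26.8] 78.3 [108.  81.  63.]
[[ 0.31   0.951 -0.001 -0.549]
 [-0.914  0.298 -0.274  0.036]
 [-0.261  0.086  0.962 -0.379]
 [ 0.     0.     0.     1.   ]]
[0.17083868 0.52281425 0.23130503]
```

Request:
play_rows([
  {"grip": 0, "linear": [1.5, -1, 1], "delta_rot": [0, 0, 0]},
  {"grip": 0, "linear": [4.5, -3.5, 2], "delta_rot": [0, 0, 0]},
  {"grip": 0, "linear": [8.5, -6.5, 3], "delta_rot": [0, 0, 0.07]},
  {"grip": 0, "linear": [12.5, -9.5, 3], "delta_rot": [0, 0, 0.07]},
  {"grip": 0, "linear": [16.5, -12.5, 3], "delta_rot": [0, 0, 0.07]},
  {"grip": 0, "linear": [20.5, -15.5, 3], "delta_rot": [0, 0, 0.07]},
  {"grip": 0, "linear": [24.5, -18.5, 3], "delta_rot": [0, 0, 0.07]},
  {"grip": 0, "linear": [28.5, -21.5, 3], "delta_rot": [0, 0, 0.07]},
  {"grip": 0, "linear": [31.5, -24.5, 3], "delta_rot": [0, 0, 0.07]},
  {"grip": 0, "linear": [33.6, -26, 3], "delta_rot": [0, 0, 0.07]},
], force=40)

```text
time: 2.15
ee_pos: [0.5087, 0.2602, 0.2611]
tcp_rot: [-180.0, 0.0, 165.8]
wrist_force: [-0.6, 0.9, 0.5]
opening: 0.0853
grasp_force: 0.0
```

```bash
python3 - <<'E'
from h import *
p=bot.camera("wrist"); o=bot.get_obs(); print(o["time"],o["q"].round(1),o["ee_pos"],o["tcp_rot"].round(2)); save(p,"w1")
w=world(p)
for t,h in [("stand",.054),("feeler_grip",.1)]:
    for d in bot.trace(p,t)[:2]:
        P=w[d["pixels"]]; P=P[np.isfinite(P[:,0])]
        top=P[abs(P[:,2]-h)<.005] if t=="stand" else P[(P[:,2]>.105)]
        r=cv2.minAreaRect(top[:,:2].astype(np.float32)*1000)
        print(t,d["conf"],d["box"],len(top),np.median(top,0).round(4),np.round(r[0],1),np.round(r[1],1),r[2])
E
```

```text
2.2 [26.9  9.  17.7 98.8 -0.1 41.2] [0.51056017 0.25909911 0.26056759] [-1.7994e+02  5.0000e-02  1.6571e+02]
stand 0.9 [418.2, 0.0, 495.6, 75.5] 3163 [0.4089 0.4304 0.0533] [408.4 432.9] [51.9 60.2] 88.98379516601562
stand 0.85 [0.0, 229.1, 34.1, 293.3] 49 [ 0.5469 -0.1456  0.0512] [ 542.1 -144.2] [ 3.6 28.1] 70.66112518310547
feeler_grip 0.96 [308.4, 161.5, 325.5, 197.6] 346 [0.5065 0.2637 0.1091] [507.4 264.1] [11.4 24.2] 75.62916564941406
```

View pics/w1.png

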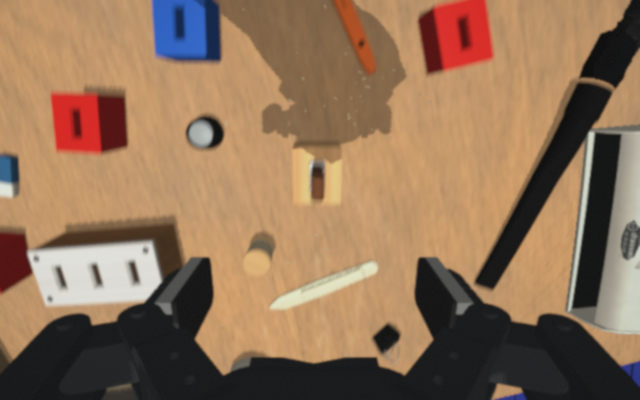

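The wrist view shows the feeler at (317,180) in its stand, centred between the fingers, with the rack on the left at columns 60–135. I'll descend in two stages.

Request:
play_rows([
  {"grip": 90, "linear": [0, 0, -1], "delta_rot": [0, 0, 0]},
  {"grip": 90, "linear": [0, 0, -4], "delta_rot": [0, 0, 0]},
  {"grip": 90, "linear": [0, 0, -7], "delta_rot": [0, 0, 0]},
  {"grip": 90, "linear": [0, 0, -10], "delta_rot": [0, 0, 0]},
  {"grip": 90, "linear": [0, 0, -11], "delta_rot": [0, 0, 0]},
  {"grip": 90, "linear": [0, 0, -11], "delta_rot": [0, 0, 0]},
  {"grip": 90, "linear": [0, 0, -11], "delta_rot": [0, 0, 0]},
])

```text
time: 3.0
ee_pos: [0.5068, 0.2634, 0.1526]
tcp_rot: [179.9, 0.1, 166.0]
wrist_force: [0.4, 0.1, 0.8]
opening: 0.0552
grasp_force: 0.0
```

```bash
python3 - <<'E'
from h import *
p=bot.camera("wrist"); o=bot.get_obs(); print(o["time"],o["q"].round(1),o["ee_pos"],o["tcp_rot"].round(2),o["opening"]); save(p,"w2")
w=world(p)
for t,h in [("stand",.054),("feeler_grip",.1)]:
    for d in bot.trace(p,t)[:2]:
        P=w[d["pixels"]]; P=P[np.isfinite(P[:,0])]
        top=P[abs(P[:,2]-h)<.005] if t=="stand" else P[(P[:,2]>.105)]
        if len(top)<5: continue
        r=cv2.minAreaRect(top[:,:2].astype(np.float32)*1000)
        print(t,d["conf"],d["box"],len(top),np.median(top,0).round(4),np.round(r[0],1),np.round(r[1],1),r[2])
E
```

```text
3.05 [27.4  6.9  3.5 86.5  0.  41.5] [0.50714572 0.26340951 0.15304556] [1.7991e+02 1.0000e-01 1.6595e+02] 0.05516761011996543
stand 0.91 [76.9, 3.2, 184.2, 47.1] 2590 [0.353  0.1681 0.0535] [351.8 168. ] [51.8 22.5] 74.40548706054688
stand 0.82 [0.0, 90.3, 62.5, 175.1] 1272 [0.4046 0.0572 0.0534] [401.6  58.7] [14.7 61.5] 62.65483093261719
feeler_grip 0.74 [303.6, 186.2, 326.9, 251.3] 848 [0.5067 0.264  0.1091] [507.7 264. ] [11.7 25.8] 75.69391632080078
```

Request:
play_rows([
  {"grip": 90, "linear": [0, 0, -2], "delta_rot": [0, 0, 0]},
  {"grip": 90, "linear": [0, 0, -5], "delta_rot": [0, 0, 0]},
  {"grip": 90, "linear": [0, 0, -7.5], "delta_rot": [0, 0, 0]},
  {"grip": 90, "linear": [0, 0, -8.5], "delta_rot": [0, 0, 0]},
  {"grip": 90, "linear": [0, 0, -8.5], "delta_rot": [0, 0, 0]},
  {"grip": 255, "linear": [0, 0, -8.5], "delta_rot": [0, 0, 0]},
  {"grip": 255, "linear": [0, 0, -8.5], "delta_rot": [0, 0, 0]},
  {"grip": 255, "linear": [0, 0, -8.5], "delta_rot": [0, 0, 0]},
  {"grip": 255, "linear": [0, 0, -8.5], "delta_rot": [0, 0, 0]},
  {"grip": 255, "linear": [0, 0, -8.5], "delta_rot": [0, 0, 0]},
], force=60)

```text
time: 4.15
ee_pos: [0.5074, 0.2631, 0.0671]
tcp_rot: [179.9, 0.1, 165.9]
wrist_force: [2.5, 1.7, 2.2]
opening: 0.0112
grasp_force: 59.8
```

Request:
play_rows([
  {"grip": 255, "linear": [0, 0, 0], "delta_rot": [0, 0, 0]},
  {"grip": 255, "linear": [0, 0, 0], "delta_rot": [0, 0, 0]},
])

```text
time: 4.35
ee_pos: [0.5073, 0.2631, 0.0668]
tcp_rot: [179.9, 0.1, 165.9]
wrist_force: [2.0, 1.8, 4.3]
opening: 0.0118
grasp_force: 60.0
```

Request:
play_rows([
  {"grip": 255, "linear": [0, 0, 1], "delta_rot": [0, 0, 0]},
  {"grip": 255, "linear": [0, 0, 3], "delta_rot": [0, 0, 0]},
  {"grip": 255, "linear": [0, 0, 6], "delta_rot": [0, 0, 0]},
  {"grip": 255, "linear": [0, 0, 9], "delta_rot": [0, 0, 0]},
  {"grip": 255, "linear": [0, 0, 11.5], "delta_rot": [0, 0, 0]},
  {"grip": 255, "linear": [0, -1.5, 13], "delta_rot": [0, 0, 0]},
  {"grip": 255, "linear": [1, -4, 13], "delta_rot": [0, 0, 0.09]},
  {"grip": 255, "linear": [2, -7.5, 13], "delta_rot": [0, 0, 0.09]},
  {"grip": 255, "linear": [3, -11, 13], "delta_rot": [0, 0, 0.09]},
  {"grip": 255, "linear": [4, -14.5, 13], "delta_rot": [0, 0, 0.09]},
])

```text
time: 5.35
ee_pos: [0.5462, 0.1156, 0.1955]
tcp_rot: [-179.9, -0.1, 171.1]
wrist_force: [0.6, 0.2, -1.0]
opening: 0.0116
grasp_force: 59.7
```

Request:
play_rows([
  {"grip": 255, "linear": [0.5, -3, 0], "delta_rot": [0, 0, 0]},
  {"grip": 255, "linear": [0.5, -5.5, 0], "delta_rot": [0, 0, 0]},
  {"grip": 255, "linear": [0.5, -6.5, 0], "delta_rot": [0, 0, 0]},
  {"grip": 255, "linear": [0.5, -6.5, 0], "delta_rot": [0, 0, 0]},
  {"grip": 255, "linear": [0.5, -6.5, 0], "delta_rot": [0, 0, 0]},
  {"grip": 255, "linear": [0.5, -6.5, 0], "delta_rot": [0, 0, 0]},
])

```text
time: 5.95
ee_pos: [0.5516, 0.0537, 0.1961]
tcp_rot: [180.0, -0.0, 171.1]
wrist_force: [0.1, 0.4, -0.6]
opening: 0.0113
grasp_force: 59.7
```

```bash
cat > look.py <<'E'
from h import *
import sys
o=bot.get_obs(); print(o["time"],o["q"].round(1),o["ee_pos"],o["tcp_rot"].round(2),o["wrist_force"].round(2))
for c in sys.argv[2:] or ["wrist"]:
    p=bot.camera(c); save(p,sys.argv[1]+c); w=world(p)
    for d in bot.trace(p,"rack")[:1]:
        P=w[d["pixels"]]; P=P[np.isfinite(P[:,0])]; top=P[abs(P[:,2]-.064)<.004]
        r=cv2.minAreaRect(top[:,:2].astype(np.float32)*1000)
        print(c,"rack",d["conf"],np.round(d["box"]),len(top),np.median(top,0).round(4),np.round(r[0],1),np.round(r[1],1),r[2])
    for d in bot.pinpoint(p,"gap_1")[:3]: print(c,"gap",round(d["conf"],2),np.round(d["pixel"],1),ray(p,d["pixel"],.064).round(4))
    for t,z in [("feeler_tip",o["ee_pos"][2]-.057),("feeler_grip",o["ee_pos"][2]+.018)]:
        for d in bot.pinpoint(p,t)[:2]: print(c,t,round(d["conf"],2),np.round(d["pixel"],1),ray(p,d["pixel"],z).round(4))
E
python3 look.py a wrist top scene
```

```text
5.95 [ 5.6  5.   6.2 91.2  0.  14.4] [0.55160332 0.05366475 0.19608814] [ 1.8000e+02 -3.0000e-02  1.7113e+02] [ 0.13  0.35 -0.64]
wrist rack 0.91 [151. 153. 337. 248.] 12450 [ 0.5505 -0.0115  0.0635] [555.4  -6.5] [150.9  71. ] 80.99180603027344
wrist gap 0.91 [245.3 205.8] [ 0.5543 -0.005   0.064 ]
wrist gap 0.7 [300.7 208.6] [0.5638 0.0402 0.064 ]
wrist gap 0.61 [187.3 208. ] [ 0.5487 -0.0539  0.064 ]
wrist feeler_tip 0.73 [308.5 222.9] [0.5513 0.0499 0.1391]
wrist feeler_grip 0.88 [314.4 282.9] [0.551  0.0535 0.2141]
top rack 0.52 [349. 183. 364. 202.] 114 [0.5468 0.0607 0.0639] [550.6  57. ] [23.6 39.3] 80.44129943847656
top gap 0.74 [364.3 183.9] [0.5696 0.0384 0.064 ]
scene rack 0.95 [361. 208. 434. 282.] 1745 [ 0.5521 -0.0083  0.0641] [555.   -3.5] [151.9  74.1] 80.91427612304688
scene gap 0.96 [381.8 222.7] [0.5616 0.0413 0.064 ]
scene gap 0.91 [398.5 235.3] [ 0.5564 -0.0072  0.064 ]
scene gap 0.65 [412.5 248.8] [ 0.5457 -0.0508  0.064 ]
scene feeler_tip 0.66 [376.5 196.5] [0.5536 0.0578 0.1391]
scene feeler_grip 0.68 [383.  169.9] [0.5564 0.0518 0.2141]
```

View pics/awrist.png

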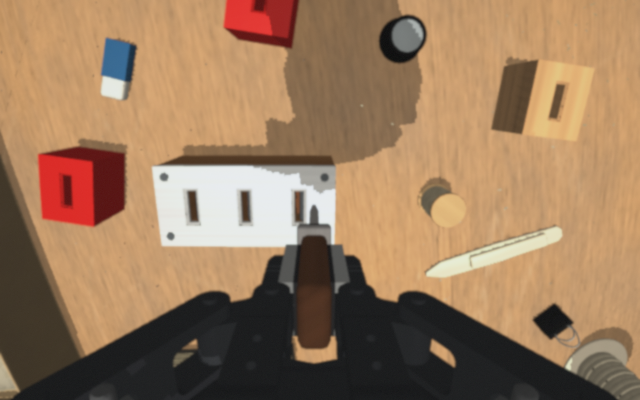

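The wrist view shows the feeler held straight, with its tip near (314,206). The gap mouths are at about (193,207), (246,207) and (299,207). I'll refine the mouth centres from the dark blobs.

```bash
cat > gaps.py <<'E'
from h import *
p=bot.camera("wrist"); o=bot.get_obs(); print(o["ee_pos"].round(4))
g=cv2.cvtColor(p["color"],cv2.COLOR_RGB2GRAY).astype(int)
for d in bot.pinpoint(p,"gap_1")[:3]:
    x,y=map(int,d["pixel"]); s=32
    sub=(g[y-s:y+s,x-20:x+20]<150).astype(np.uint8)
    n,l,st,ce=cv2.connectedComponentsWithStats(sub)
    k=min(range(1,n),key=lambda i:np.hypot(*(ce[i]-[20,s])) if st[i,4]>100 else 1e9)
    q=(ce[k]+[x-20,y-s]); print(round(d["conf"],2),q.round(1),st[k],ray(p,q,.064).round(4))
for zz in [.139]: print("tip314,206",ray(p,[314,206],zz).round(4))
E
python3 gaps.py
```

```text
[0.5518 0.0527 0.1963]
0.8 [193.5 205.5] [ 16  15  12  32 293] [ 0.5475 -0.0491  0.064 ]
0.59 [246.3 206. ] [ 18  15  10  32 291] [ 0.5548 -0.0052  0.064 ]
0.58 [305.3 216.4] [ 16  19  24  45 707] [0.5714 0.0419 0.064 ]
tip314,206 [0.5414 0.0539 0.139 ]
```

Request:
play_rows([
  {"grip": 255, "linear": [0, -2, 0], "delta_rot": [0, 0, 0]},
  {"grip": 255, "linear": [-0.2, -5, 0], "delta_rot": [0, 0, 0]},
  {"grip": 255, "linear": [-0.4, -8, 0], "delta_rot": [0, 0, 0]},
  {"grip": 255, "linear": [-0.4, -9.7, -1.5], "delta_rot": [0, 0, 0]},
  {"grip": 255, "linear": [-0.4, -10.3, -3], "delta_rot": [0, 0, 0]},
  {"grip": 255, "linear": [-0.4, -10.3, -5], "delta_rot": [0, 0, 0]},
  {"grip": 255, "linear": [-0.4, -10.3, -5.5], "delta_rot": [0, 0, 0]},
  {"grip": 255, "linear": [-0.4, -10.3, -5.5], "delta_rot": [0, 0, 0]},
  {"grip": 255, "linear": [-0.4, -10.3, -5.5], "delta_rot": [0, 0, 0]},
  {"grip": 255, "linear": [-0.4, -10.3, -5.5], "delta_rot": [0, 0, 0]},
])

```text
time: 7.8
ee_pos: [0.5483, -0.0498, 0.1423]
tcp_rot: [180.0, 0.1, 171.1]
wrist_force: [-0.5, -0.0, -0.7]
opening: 0.0114
grasp_force: 59.8
```

```bash
python3 gaps.py; python3 look.py b wrist; python3 -c "
import cv2;i=cv2.imread('pics/bwrist.png');cv2.imwrite('pics/bcrop.png',cv2.resize(i[130:330,220:470],None,fx=3,fy=3,interpolation=2))"
```

```text
[ 0.5483 -0.0499  0.1422]
0.9 [445.1 210.8] [ 10  12  15  39 432] [0.5611 0.0374 0.064 ]
0.87 [380.5 207.8] [ 10   8  19  41 563] [ 0.5523 -0.0058  0.064 ]
0.71 [314. 219.] [   5   11   32   53 1143] [ 0.5532 -0.051   0.064 ]
tip314,206 [ 0.5219 -0.0462  0.139 ]
7.9 [-5.2  4.1 -0.7 85.1  0.   3.7] [ 0.54819088 -0.05000064  0.14207806] [1.7999e+02 7.0000e-02 1.7109e+02] [ 0.55 -0.34 -0.58]
wrist rack 0.83 [268. 146. 497. 261.] 18859 [5.497e-01 4.000e-04 6.340e-02] [555.4  -5.7] [150.9  70.6] 80.7082290649414
wrist gap 0.96 [310.6 213.3] [ 0.5487 -0.0528  0.064 ]
wrist gap 0.88 [382.4 212.4] [ 0.5555 -0.0051  0.064 ]
wrist gap 0.87 [447.  214.4] [0.5638 0.0384 0.064 ]
wrist feeler_tip 0.89 [310.7 222.4] [ 0.5478 -0.0524  0.0851]
wrist feeler_grip 0.71 [314.7 285.7] [ 0.5488 -0.0503  0.1601]
wrist feeler_grip 0.68 [624.5 261.3] [0.5598 0.08   0.1601]
```

View pics/bcrop.png

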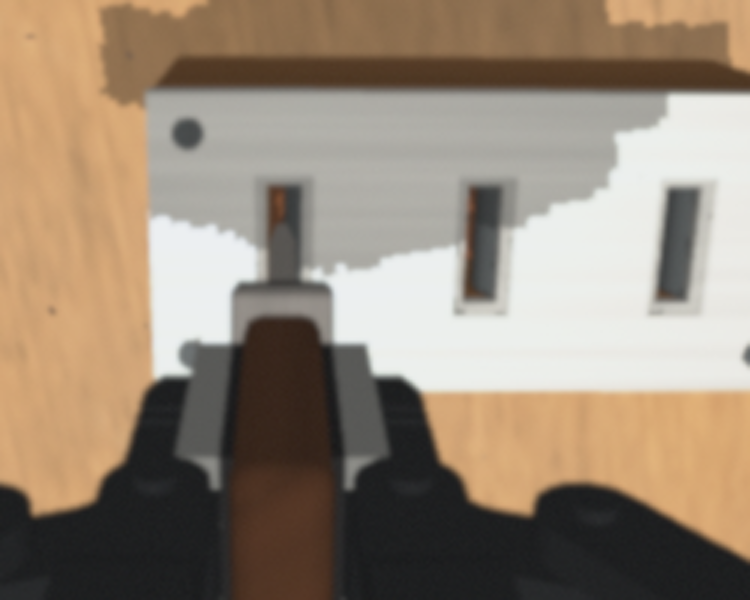

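The blade is centred over gap 0's mouth: it sits at crop column 283 and the mouth spans 255–312. Gaps 1 and 2 are at crop columns 486 and 683. Next I go down in small steps.

Request:
play_rows([
  {"grip": 255, "linear": [0, 0, -0.8], "delta_rot": [0, 0, 0]},
  {"grip": 255, "linear": [0, 0, -1.6], "delta_rot": [0, 0, 0]},
  {"grip": 255, "linear": [0, 0, -2.1], "delta_rot": [0, 0, 0]},
  {"grip": 255, "linear": [0, 0, -2.4], "delta_rot": [0, 0, 0]},
  {"grip": 255, "linear": [0, 0, -2.7], "delta_rot": [0, 0, 0]},
  {"grip": 255, "linear": [0, 0, -3.0], "delta_rot": [0, 0, 0]},
  {"grip": 255, "linear": [0, 0, -3.2], "delta_rot": [0, 0, 0]},
  {"grip": 255, "linear": [0, 0, -3.4], "delta_rot": [0, 0, 0]},
  {"grip": 255, "linear": [0, 0, -3.6], "delta_rot": [0, 0, 0]},
])

```text
time: 9.05
ee_pos: [0.5479, -0.0504, 0.1053]
tcp_rot: [-180.0, 0.0, 171.1]
wrist_force: [0.9, -1.9, -0.6]
opening: 0.011
grasp_force: 59.9
```

Request:
play_rows([
  {"grip": 255, "linear": [0, 0, -0.1], "delta_rot": [0, 0, 0]},
  {"grip": 255, "linear": [0, 0, -0.2], "delta_rot": [0, 0, 0]},
  {"grip": 255, "linear": [0, 0, -0.3], "delta_rot": [0, 0, 0]},
  {"grip": 255, "linear": [0, 0, -0.4], "delta_rot": [0, 0, 0]},
  {"grip": 255, "linear": [0, 0, -0.4], "delta_rot": [0, 0, 0]},
])

```text
time: 9.55
ee_pos: [0.5478, -0.0503, 0.1012]
tcp_rot: [-180.0, 0.0, 171.1]
wrist_force: [-0.1, -2.1, -0.8]
opening: 0.0111
grasp_force: 59.7
```

Request:
play_rows([
  {"grip": 255, "linear": [0, 0, -0.1], "delta_rot": [0, 0, 0]},
  {"grip": 255, "linear": [0, 0, -0.2], "delta_rot": [0, 0, 0]},
  {"grip": 255, "linear": [0, 0, -0.3], "delta_rot": [0, 0, 0]},
  {"grip": 255, "linear": [0, 0, -0.4], "delta_rot": [0, 0, 0]},
  {"grip": 255, "linear": [0, 0, -0.4], "delta_rot": [0, 0, 0]},
])

```text
time: 10.05
ee_pos: [0.5478, -0.0503, 0.0971]
tcp_rot: [-180.0, -0.0, 171.1]
wrist_force: [0.2, -3.1, -0.9]
opening: 0.0112
grasp_force: 59.8
```

Request:
play_rows([
  {"grip": 255, "linear": [0, 0, -0.1], "delta_rot": [0, 0, 0]},
  {"grip": 255, "linear": [0, 0, -0.2], "delta_rot": [0, 0, 0]},
  {"grip": 255, "linear": [0, 0, -0.3], "delta_rot": [0, 0, 0]},
  {"grip": 255, "linear": [0, 0, -0.3], "delta_rot": [0, 0, 0]},
])

```text
time: 10.45
ee_pos: [0.5477, -0.0502, 0.0941]
tcp_rot: [-180.0, -0.0, 171.1]
wrist_force: [-0.5, -3.6, -1.0]
opening: 0.011
grasp_force: 59.7
```

Request:
play_rows([
  {"grip": 255, "linear": [0, 0, -0.1], "delta_rot": [0, 0, 0]},
  {"grip": 255, "linear": [0, 0, -0.2], "delta_rot": [0, 0, 0]},
  {"grip": 255, "linear": [0, 0, -0.3], "delta_rot": [0, 0, 0]},
  {"grip": 255, "linear": [0, 0, -0.3], "delta_rot": [0, 0, 0]},
])

```text
time: 10.85
ee_pos: [0.5478, -0.0502, 0.0911]
tcp_rot: [-180.0, -0.0, 171.1]
wrist_force: [0.1, -3.4, -0.4]
opening: 0.0117
grasp_force: 59.9
```

```bash
python3 look.py c scene; python3 -c "
import cv2;i=cv2.imread('pics/cscene.png');cv2.imwrite('pics/ccrop.png',cv2.resize(i[130:300,320:480],None,fx=3.5,fy=3.5,interpolation=2))"; python3 -c "
from h import *
o=bot.get_obs();print(o['torque'],o['wrist_force'],o['joint_efforts'].round(2))"
```

```text
10.85 [-5.2  4.6 -5.9 79.6 -0.   3.7] [ 0.54776273 -0.05022148  0.09106098] [-1.8000e+02 -1.0000e-02  1.7107e+02] [ 0.06 -3.39 -0.36]
scene rack 0.86 [362. 207. 433. 282.] 1509 [0.548  0.0025 0.0642] [555.1  -3.6] [151.8  74.3] 81.35283660888672
scene gap 0.7 [380.4 222.5] [0.56  0.044 0.064]
scene gap 0.68 [396.6 233.1] [ 0.5588 -0.0006  0.064 ]
scene feeler_tip 0.71 [405.5 258.1] [ 0.5377 -0.0434  0.0341]
scene feeler_grip 0.71 [406.  256.1] [ 0.4874 -0.0681  0.1091]
scene feeler_grip 0.45 [415.7 232.8] [ 0.5498 -0.0482  0.1091]
[-0.79199873 -0.0631059  -0.01334288] [ 0.68847712 -4.11730798 -1.28679241] [ 1.780e+00 -5.284e+01  4.748e+01  2.600e-01  1.050e+00 -1.000e-02]
```

View pics/ccrop.png

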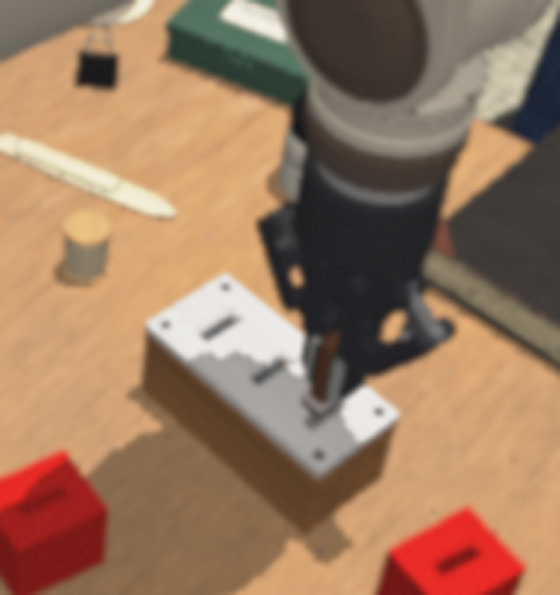

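The scene crop shows the blade well inside the right-hand gap, at crop (322,405), with the collar close to the plate. There is still no stop at about 30 mm, so this gap looks clear. I'll continue until the collar meets the plate.

Request:
play_rows([
  {"grip": 255, "linear": [0, 0, -0.2], "delta_rot": [0, 0, 0]},
  {"grip": 255, "linear": [0, 0, -0.4], "delta_rot": [0, 0, 0]},
  {"grip": 255, "linear": [0, 0, -0.6], "delta_rot": [0, 0, 0]},
  {"grip": 255, "linear": [0, 0, -0.8], "delta_rot": [0, 0, 0]},
  {"grip": 255, "linear": [0, 0, -1.0], "delta_rot": [0, 0, 0]},
  {"grip": 255, "linear": [0, 0, -1.2], "delta_rot": [0, 0, 0]},
  {"grip": 255, "linear": [0, 0, -1.2], "delta_rot": [0, 0, 0]},
])

```text
time: 11.8
ee_pos: [0.5477, -0.0502, 0.0789]
tcp_rot: [180.0, -0.0, 171.1]
wrist_force: [0.6, -3.7, -2.9]
opening: 0.0114
grasp_force: 59.8
```

Request:
play_rows([
  {"grip": 255, "linear": [0, 0, -0.1], "delta_rot": [0, 0, 0]},
  {"grip": 255, "linear": [0, 0, -0.2], "delta_rot": [0, 0, 0]},
  {"grip": 255, "linear": [0, 0, -0.3], "delta_rot": [0, 0, 0]},
  {"grip": 255, "linear": [0, 0, -0.3], "delta_rot": [0, 0, 0]},
])

```text
time: 12.2
ee_pos: [0.5478, -0.0502, 0.0765]
tcp_rot: [-180.0, 0.0, 171.1]
wrist_force: [-1.0, -1.9, 3.7]
opening: 0.011
grasp_force: 60.6
```

Request:
play_rows([
  {"grip": 255, "linear": [0, 0, -0.1], "delta_rot": [0, 0, 0]},
  {"grip": 255, "linear": [0, 0, -0.1], "delta_rot": [0, 0, 0]},
])

```text
time: 12.4
ee_pos: [0.5478, -0.0502, 0.0757]
tcp_rot: [180.0, 0.0, 171.1]
wrist_force: [-2.9, -2.3, 5.9]
opening: 0.0114
grasp_force: 61.0
```

Request:
play_rows([
  {"grip": 255, "linear": [0, 0, -0.1], "delta_rot": [0, 0, 0]},
  {"grip": 255, "linear": [0, 0, -0.1], "delta_rot": [0, 0, 0]},
])

```text
time: 12.6
ee_pos: [0.5479, -0.0502, 0.075]
tcp_rot: [180.0, 0.0, 171.1]
wrist_force: [-3.6, -3.3, 6.7]
opening: 0.0114
grasp_force: 61.2
```

Request:
play_rows([
  {"grip": 255, "linear": [0, 0, -0.1], "delta_rot": [0, 0, 0]},
  {"grip": 255, "linear": [0, 0, -0.1], "delta_rot": [0, 0, 0]},
  {"grip": 255, "linear": [0, 0, -0.1], "delta_rot": [0, 0, 0]},
])

```text
time: 12.9
ee_pos: [0.5479, -0.0502, 0.0747]
tcp_rot: [180.0, 0.1, 171.1]
wrist_force: [-6.2, -1.7, 13.7]
opening: 0.0115
grasp_force: 62.0
```

Request:
play_rows([
  {"grip": 255, "linear": [0, 0, -0.05], "delta_rot": [0, 0, 0]},
  {"grip": 255, "linear": [0, 0, -0.05], "delta_rot": [0, 0, 0]},
])

```text
time: 13.1
ee_pos: [0.5479, -0.0502, 0.0747]
tcp_rot: [180.0, 0.1, 171.1]
wrist_force: [-7.7, -2.5, 17.4]
opening: 0.0114
grasp_force: 62.6
```

Gap 0 is clear: the collar is home with about 17 N on it. I'll draw the blade out and move on to gap 1.

Request:
play_rows([
  {"grip": 255, "linear": [0, 0, 0.5], "delta_rot": [0, 0, 0]},
  {"grip": 255, "linear": [0, 0, 1.5], "delta_rot": [0, 0, 0]},
  {"grip": 255, "linear": [0, 0, 2.5], "delta_rot": [0, 0, 0]},
  {"grip": 255, "linear": [0, 0, 4], "delta_rot": [0, 0, 0]},
  {"grip": 255, "linear": [0, 0, 6], "delta_rot": [0, 0, 0]},
  {"grip": 255, "linear": [0, 0, 6.7], "delta_rot": [0, 0, 0]},
  {"grip": 255, "linear": [0.3, 2, 6.7], "delta_rot": [0, 0, 0]},
  {"grip": 255, "linear": [0.7, 4, 6.7], "delta_rot": [0, 0, 0]},
  {"grip": 255, "linear": [0.7, 4.45, 6.7], "delta_rot": [0, 0, 0]},
  {"grip": 255, "linear": [0.7, 4.45, 6.7], "delta_rot": [0, 0, 0]},
])

```text
time: 14.1
ee_pos: [0.5548, -0.005, 0.1398]
tcp_rot: [180.0, -0.0, 171.2]
wrist_force: [-0.5, -0.9, -1.3]
opening: 0.0114
grasp_force: 59.8
```

Request:
play_rows([
  {"grip": 255, "linear": [0, 0, 0], "delta_rot": [0, 0, 0]},
  {"grip": 255, "linear": [0, 0, 0], "delta_rot": [0, 0, 0]},
  {"grip": 255, "linear": [0, 0, 0], "delta_rot": [0, 0, 0]},
])

```text
time: 14.4
ee_pos: [0.5547, -0.0062, 0.1398]
tcp_rot: [-180.0, -0.0, 171.0]
wrist_force: [-0.4, -0.6, -1.4]
opening: 0.0111
grasp_force: 59.8
```

```bash
python3 look.py d wrist; python3 -c "
import cv2;i=cv2.imread('pics/dwrist.png');cv2.imwrite('pics/dcrop.png',cv2.resize(i[130:330,190:440],None,fx=3,fy=3,interpolation=2))"
```

```text
14.4 [-0.6  4.8 -0.3 85.  -0.   8.3] [ 0.55473469 -0.00624898  0.13978166] [-180.     -0.    171.03] [-0.39 -0.61 -1.4 ]
wrist rack 0.81 [197. 147. 435. 266.] 19219 [ 0.5494 -0.0013  0.0634] [555.4  -6. ] [150.4  70.7] 80.93029022216797
wrist gap 0.97 [316.6 213.1] [ 0.5549 -0.005   0.064 ]
wrist gap 0.95 [247.  215.6] [ 0.5495 -0.0511  0.064 ]
wrist gap 0.76 [383.9 214.5] [0.5629 0.0392 0.064 ]
wrist feeler_tip 0.67 [312.3 224. ] [ 0.5555 -0.0079  0.0828]
wrist feeler_grip 0.81 [316.  285.5] [ 0.5554 -0.006   0.1578]
```

View pics/dcrop.png

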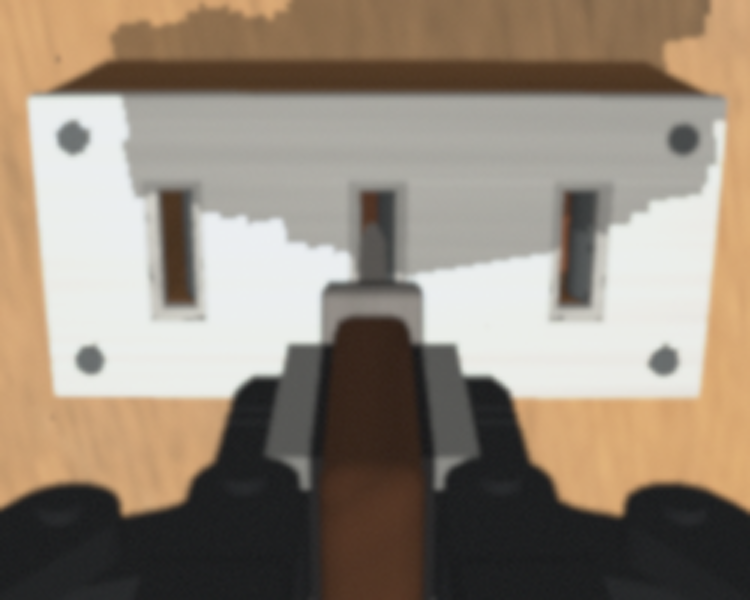

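The blade is at crop column 373 and the middle mouth is centred at about 378, so the blade is roughly 1 mm off. I'll shift +y by 1 mm on the way down.

Request:
play_rows([
  {"grip": 255, "linear": [0, 0.1, -0.5], "delta_rot": [0, 0, 0]},
  {"grip": 255, "linear": [0, 0.1, -1.2], "delta_rot": [0, 0, 0]},
  {"grip": 255, "linear": [0, 0.1, -1.8], "delta_rot": [0, 0, 0]},
  {"grip": 255, "linear": [0, 0.1, -2.2], "delta_rot": [0, 0, 0]},
  {"grip": 255, "linear": [0, 0.1, -2.5], "delta_rot": [0, 0, 0]},
  {"grip": 255, "linear": [0, 0.1, -2.8], "delta_rot": [0, 0, 0]},
  {"grip": 255, "linear": [0, 0.1, -3.1], "delta_rot": [0, 0, 0]},
  {"grip": 255, "linear": [0, 0.1, -3.3], "delta_rot": [0, 0, 0]},
  {"grip": 255, "linear": [0, 0.1, -3.5], "delta_rot": [0, 0, 0]},
])

```text
time: 15.55
ee_pos: [0.5549, -0.005, 0.1049]
tcp_rot: [-180.0, 0.0, 171.1]
wrist_force: [-0.0, -1.3, 0.5]
opening: 0.0113
grasp_force: 60.1
```

Request:
play_rows([
  {"grip": 255, "linear": [0, 0, -0.1], "delta_rot": [0, 0, 0]},
  {"grip": 255, "linear": [0, 0, -0.2], "delta_rot": [0, 0, 0]},
  {"grip": 255, "linear": [0, 0, -0.3], "delta_rot": [0, 0, 0]},
  {"grip": 255, "linear": [0, 0, -0.3], "delta_rot": [0, 0, 0]},
])

```text
time: 15.95
ee_pos: [0.5549, -0.0048, 0.1017]
tcp_rot: [-180.0, 0.0, 171.1]
wrist_force: [0.2, -3.8, -0.3]
opening: 0.0113
grasp_force: 59.9
```

Request:
play_rows([
  {"grip": 255, "linear": [0, 0, -0.1], "delta_rot": [0, 0, 0]},
  {"grip": 255, "linear": [0, 0, -0.2], "delta_rot": [0, 0, 0]},
  {"grip": 255, "linear": [0, 0, -0.3], "delta_rot": [0, 0, 0]},
  {"grip": 255, "linear": [0, 0, -0.3], "delta_rot": [0, 0, 0]},
])

```text
time: 16.35
ee_pos: [0.5548, -0.0048, 0.0986]
tcp_rot: [-180.0, -0.0, 171.1]
wrist_force: [-0.2, -3.6, 0.5]
opening: 0.0114
grasp_force: 60.0
```

Request:
play_rows([
  {"grip": 255, "linear": [0, 0, -0.1], "delta_rot": [0, 0, 0]},
  {"grip": 255, "linear": [0, 0, -0.2], "delta_rot": [0, 0, 0]},
  {"grip": 255, "linear": [0, 0, -0.3], "delta_rot": [0, 0, 0]},
  {"grip": 255, "linear": [0, 0, -0.3], "delta_rot": [0, 0, 0]},
])

```text
time: 16.75
ee_pos: [0.5547, -0.0048, 0.0955]
tcp_rot: [-180.0, -0.0, 171.1]
wrist_force: [-0.5, -2.6, -0.9]
opening: 0.0112
grasp_force: 59.9
```

Request:
play_rows([
  {"grip": 255, "linear": [0, 0, -0.1], "delta_rot": [0, 0, 0]},
  {"grip": 255, "linear": [0, 0, -0.2], "delta_rot": [0, 0, 0]},
  {"grip": 255, "linear": [0, 0, -0.2], "delta_rot": [0, 0, 0]},
])

```text
time: 17.05
ee_pos: [0.5548, -0.0047, 0.094]
tcp_rot: [-180.0, 0.0, 171.1]
wrist_force: [-0.7, -5.1, 3.6]
opening: 0.0111
grasp_force: 60.4
```

Request:
play_rows([
  {"grip": 255, "linear": [0, 0, -0.1], "delta_rot": [0, 0, 0]},
  {"grip": 255, "linear": [0, 0, -0.15], "delta_rot": [0, 0, 0]},
  {"grip": 255, "linear": [0, 0, -0.15], "delta_rot": [0, 0, 0]},
])

```text
time: 17.35
ee_pos: [0.5549, -0.0048, 0.0928]
tcp_rot: [-180.0, 0.0, 171.1]
wrist_force: [-2.5, -5.6, 6.8]
opening: 0.0115
grasp_force: 61.0
```

Request:
play_rows([
  {"grip": 255, "linear": [0, 0, -0.1], "delta_rot": [0, 0, 0]},
  {"grip": 255, "linear": [0, 0, -0.1], "delta_rot": [0, 0, 0]},
])

```text
time: 17.55
ee_pos: [0.5549, -0.0047, 0.092]
tcp_rot: [180.0, 0.0, 171.1]
wrist_force: [-2.9, -5.5, 7.7]
opening: 0.0113
grasp_force: 61.2
```

Request:
play_rows([
  {"grip": 255, "linear": [0, 0, -0.1], "delta_rot": [0, 0, 0]},
  {"grip": 255, "linear": [0, 0, -0.15], "delta_rot": [0, 0, 0]},
  {"grip": 255, "linear": [0, 0, -0.15], "delta_rot": [0, 0, 0]},
])

```text
time: 17.85
ee_pos: [0.555, -0.0048, 0.0909]
tcp_rot: [180.0, 0.1, 171.1]
wrist_force: [-3.7, -5.2, 10.0]
opening: 0.0111
grasp_force: 61.6
```

Request:
play_rows([
  {"grip": 255, "linear": [0, 0, -0.05], "delta_rot": [0, 0, 0]},
  {"grip": 255, "linear": [0, 0, -0.05], "delta_rot": [0, 0, 0]},
])

```text
time: 18.05
ee_pos: [0.555, -0.0047, 0.0906]
tcp_rot: [180.0, 0.1, 171.1]
wrist_force: [-4.8, -4.1, 12.3]
opening: 0.0114
grasp_force: 61.7
```

Request:
play_rows([
  {"grip": 255, "linear": [0, 0, -0.05], "delta_rot": [0, 0, 0]},
  {"grip": 255, "linear": [0, 0, -0.05], "delta_rot": [0, 0, 0]},
])

```text
time: 18.25
ee_pos: [0.555, -0.0047, 0.0903]
tcp_rot: [180.0, 0.1, 171.1]
wrist_force: [-3.9, -5.4, 12.8]
opening: 0.0113
grasp_force: 61.9
```

The middle gap jams at about 31 mm under 13 N, so it is crusted. On to the left-hand gap.

Request:
play_rows([
  {"grip": 255, "linear": [0, 0, 0.5], "delta_rot": [0, 0, 0]},
  {"grip": 255, "linear": [0, 0, 1.5], "delta_rot": [0, 0, 0]},
  {"grip": 255, "linear": [0, 0, 2.5], "delta_rot": [0, 0, 0]},
  {"grip": 255, "linear": [0, 0, 4], "delta_rot": [0, 0, 0]},
  {"grip": 255, "linear": [0, 0, 5.1], "delta_rot": [0, 0, 0]},
  {"grip": 255, "linear": [0, 0, 5.1], "delta_rot": [0, 0, 0]},
  {"grip": 255, "linear": [0.3, 2, 5.1], "delta_rot": [0, 0, 0]},
  {"grip": 255, "linear": [0.7, 4, 5.1], "delta_rot": [0, 0, 0]},
  {"grip": 255, "linear": [0.7, 4.4, 5.1], "delta_rot": [0, 0, 0]},
  {"grip": 255, "linear": [0.7, 4.4, 5.1], "delta_rot": [0, 0, 0]},
])

```text
time: 19.25
ee_pos: [0.5617, 0.0398, 0.1394]
tcp_rot: [-180.0, -0.0, 171.2]
wrist_force: [-0.7, -0.0, -1.6]
opening: 0.0113
grasp_force: 59.8
```

Request:
play_rows([
  {"grip": 255, "linear": [0, 0, 0], "delta_rot": [0, 0, 0]},
  {"grip": 255, "linear": [0, 0, 0], "delta_rot": [0, 0, 0]},
  {"grip": 255, "linear": [0, 0, 0], "delta_rot": [0, 0, 0]},
])

```text
time: 19.55
ee_pos: [0.5617, 0.0387, 0.1398]
tcp_rot: [-180.0, -0.0, 171.0]
wrist_force: [-0.1, 0.3, -1.1]
opening: 0.0112
grasp_force: 59.8
```

```bash
python3 look.py e wrist; python3 -c "
import cv2;i=cv2.imread('pics/ewrist.png');cv2.imwrite('pics/ecrop.png',cv2.resize(i[130:330,190:440],None,fx=3,fy=3,interpolation=2))"
```

```text
19.55 [ 3.9  5.9  0.9 85.1 -0.  12.9] [0.56174957 0.03871593 0.13979753] [-180.     -0.    171.03] [-0.05  0.31 -1.11]
wrist rack 0.8 [132. 148. 364. 263.] 18941 [ 0.5495 -0.0121  0.0635] [555.5  -6.1] [150.6  71. ] 81.31095886230469
wrist gap 0.76 [317.1 214.1] [0.5627 0.0402 0.064 ]
wrist gap 0.67 [179.7 214.5] [ 0.5488 -0.0509  0.064 ]
wrist gap 0.6 [248.1 216.9] [ 0.5575 -0.0056  0.064 ]
wrist feeler_tip 0.85 [311.7 224.3] [0.5626 0.0367 0.0828]
wrist feeler_grip 0.59 [313.9 283.3] [0.5613 0.0383 0.1578]
```

View pics/ecrop.png

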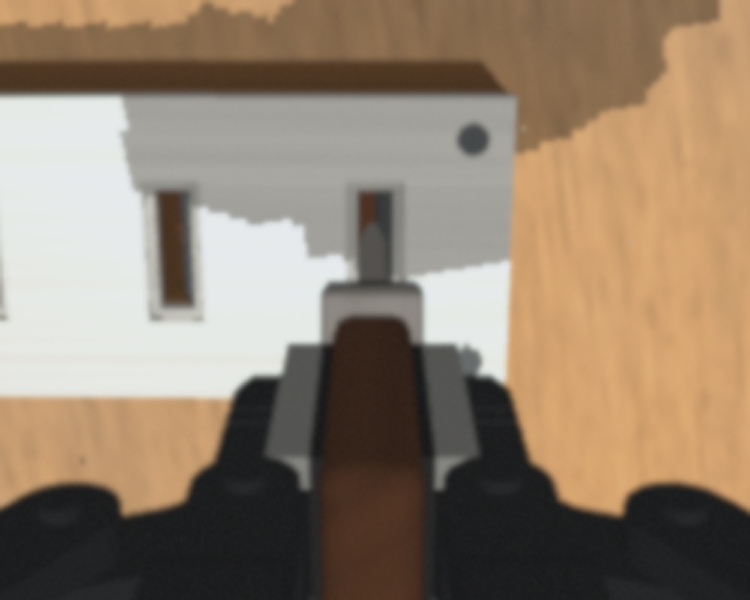

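The blade is at crop column 374 and the left mouth is centred at about 375, so it is aligned. I'll go down the same way.

Request:
play_rows([
  {"grip": 255, "linear": [0, 0.05, -0.5], "delta_rot": [0, 0, 0]},
  {"grip": 255, "linear": [0, 0.05, -1.2], "delta_rot": [0, 0, 0]},
  {"grip": 255, "linear": [0, 0.05, -1.8], "delta_rot": [0, 0, 0]},
  {"grip": 255, "linear": [0, 0.05, -2.2], "delta_rot": [0, 0, 0]},
  {"grip": 255, "linear": [0, 0.05, -2.5], "delta_rot": [0, 0, 0]},
  {"grip": 255, "linear": [0, 0.05, -2.8], "delta_rot": [0, 0, 0]},
  {"grip": 255, "linear": [0, 0.05, -3.1], "delta_rot": [0, 0, 0]},
  {"grip": 255, "linear": [0, 0.05, -3.3], "delta_rot": [0, 0, 0]},
  {"grip": 255, "linear": [0, 0.05, -3.5], "delta_rot": [0, 0, 0]},
])

```text
time: 20.7
ee_pos: [0.5619, 0.0395, 0.1049]
tcp_rot: [-180.0, 0.0, 171.1]
wrist_force: [-0.5, -2.9, 1.2]
opening: 0.0114
grasp_force: 60.1
```

Request:
play_rows([
  {"grip": 255, "linear": [0, 0, -0.1], "delta_rot": [0, 0, 0]},
  {"grip": 255, "linear": [0, 0, -0.2], "delta_rot": [0, 0, 0]},
  {"grip": 255, "linear": [0, 0, -0.3], "delta_rot": [0, 0, 0]},
  {"grip": 255, "linear": [0, 0, -0.3], "delta_rot": [0, 0, 0]},
])

```text
time: 21.1
ee_pos: [0.5619, 0.0396, 0.1021]
tcp_rot: [-180.0, 0.0, 171.1]
wrist_force: [-0.4, -3.7, 4.0]
opening: 0.0111
grasp_force: 60.5
```

Request:
play_rows([
  {"grip": 255, "linear": [0, 0, -0.1], "delta_rot": [0, 0, 0]},
  {"grip": 255, "linear": [0, 0, -0.2], "delta_rot": [0, 0, 0]},
  {"grip": 255, "linear": [0, 0, -0.2], "delta_rot": [0, 0, 0]},
])

```text
time: 21.4
ee_pos: [0.562, 0.0396, 0.1005]
tcp_rot: [-180.0, 0.1, 171.1]
wrist_force: [-2.3, -4.7, 6.5]
opening: 0.0115
grasp_force: 61.0
```

Request:
play_rows([
  {"grip": 255, "linear": [0, 0, -0.1], "delta_rot": [0, 0, 0]},
  {"grip": 255, "linear": [0, 0, -0.2], "delta_rot": [0, 0, 0]},
  {"grip": 255, "linear": [0, 0, -0.2], "delta_rot": [0, 0, 0]},
])

```text
time: 21.7
ee_pos: [0.562, 0.0396, 0.099]
tcp_rot: [-180.0, 0.1, 171.1]
wrist_force: [-3.4, -4.4, 10.9]
opening: 0.0107
grasp_force: 61.6
```

Request:
play_rows([
  {"grip": 255, "linear": [0, 0, -0.1], "delta_rot": [0, 0, 0]},
  {"grip": 255, "linear": [0, 0, -0.1], "delta_rot": [0, 0, 0]},
])

```text
time: 21.9
ee_pos: [0.5621, 0.0396, 0.0983]
tcp_rot: [-180.0, 0.1, 171.1]
wrist_force: [-3.7, -5.0, 12.7]
opening: 0.0117
grasp_force: 61.9
```

The left-hand gap jams at about 23 mm, so it is crusted too. I'll return to gap 0, the clear one.

Request:
play_rows([
  {"grip": 255, "linear": [0, 0, 0.5], "delta_rot": [0, 0, 0]},
  {"grip": 255, "linear": [0, 0, 1.5], "delta_rot": [0, 0, 0]},
  {"grip": 255, "linear": [0, 0, 2.5], "delta_rot": [0, 0, 0]},
  {"grip": 255, "linear": [0, 0, 4], "delta_rot": [0, 0, 0]},
  {"grip": 255, "linear": [0, 0, 4.3], "delta_rot": [0, 0, 0]},
  {"grip": 255, "linear": [-0.2, -1.5, 4.3], "delta_rot": [0, 0, 0]},
  {"grip": 255, "linear": [-0.7, -4.5, 4.3], "delta_rot": [0, 0, 0]},
  {"grip": 255, "linear": [-1.2, -7.5, 4.3], "delta_rot": [0, 0, 0]},
  {"grip": 255, "linear": [-1.4, -8.9, 4.3], "delta_rot": [0, 0, 0]},
  {"grip": 255, "linear": [-1.4, -8.9, 4.3], "delta_rot": [0, 0, 0]},
])

```text
time: 22.9
ee_pos: [0.5474, -0.051, 0.1395]
tcp_rot: [-180.0, -0.0, 170.9]
wrist_force: [0.4, 0.9, -1.3]
opening: 0.0114
grasp_force: 59.8
```

Request:
play_rows([
  {"grip": 255, "linear": [0, 0, 0], "delta_rot": [0, 0, 0]},
  {"grip": 255, "linear": [0, 0, 0], "delta_rot": [0, 0, 0]},
  {"grip": 255, "linear": [0, 0, 0], "delta_rot": [0, 0, 0]},
])

```text
time: 23.2
ee_pos: [0.5479, -0.0484, 0.1397]
tcp_rot: [180.0, -0.0, 171.1]
wrist_force: [-0.5, 0.1, -1.4]
opening: 0.0117
grasp_force: 59.8
```

```bash
python3 look.py f wrist; python3 -c "
import cv2;i=cv2.imread('pics/fwrist.png');cv2.imwrite('pics/fcrop.png',cv2.resize(i[130:330,190:440],None,fx=3,fy=3,interpolation=2))"
```

```text
23.2 [-5.1  4.1 -1.  84.9  0.   3.8] [ 0.54794604 -0.04840275  0.13970453] [ 1.7999e+02 -1.0000e-02  1.7114e+02] [-0.5   0.11 -1.37]
wrist rack 0.96 [266. 146. 501. 264.] 19060 [0.5494 0.0009 0.0634] [555.6  -5.6] [151.2  71. ] 80.74385833740234
wrist gap 0.92 [448.3 213.8] [0.5622 0.0401 0.064 ]
wrist gap 0.85 [378.3 216.3] [ 0.5566 -0.0068  0.064 ]
wrist gap 0.65 [312.1 215.3] [ 0.5491 -0.0503  0.064 ]
wrist feeler_tip 0.92 [311.5 222.9] [ 0.5479 -0.0504  0.0827]
wrist feeler_tip 0.47 [314.4 287.9] [ 0.5923 -0.0555  0.0827]
wrist feeler_grip 0.8 [315.6 285.4] [ 0.5485 -0.0483  0.1577]
```

View pics/fcrop.png

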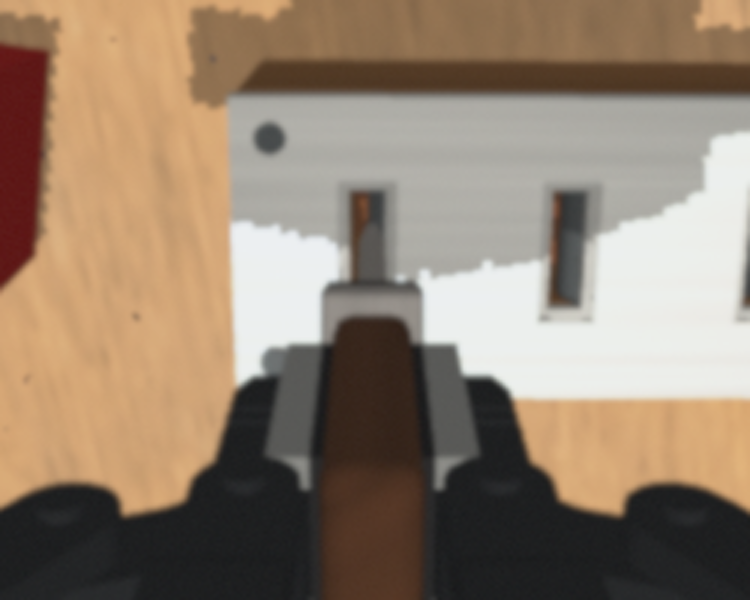

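The blade is at crop column 373 and the right mouth is centred at about 368. I'll shift −y by 1 mm while going down.

Request:
play_rows([
  {"grip": 255, "linear": [0, -0.1, -0.5], "delta_rot": [0, 0, 0]},
  {"grip": 255, "linear": [0, -0.1, -1.1], "delta_rot": [0, 0, 0]},
  {"grip": 255, "linear": [0, -0.1, -1.6], "delta_rot": [0, 0, 0]},
  {"grip": 255, "linear": [0, -0.1, -2.0], "delta_rot": [0, 0, 0]},
  {"grip": 255, "linear": [0, -0.1, -2.4], "delta_rot": [0, 0, 0]},
  {"grip": 255, "linear": [0, -0.1, -2.8], "delta_rot": [0, 0, 0]},
  {"grip": 255, "linear": [0, -0.1, -3.2], "delta_rot": [0, 0, 0]},
  {"grip": 255, "linear": [0, -0.1, -3.6], "delta_rot": [0, 0, 0]},
  {"grip": 255, "linear": [0, -0.1, -4], "delta_rot": [0, 0, 0]},
  {"grip": 255, "linear": [0, -0.1, -4.3], "delta_rot": [0, 0, 0]},
])

```text
time: 24.45
ee_pos: [0.5478, -0.0505, 0.0966]
tcp_rot: [-180.0, 0.0, 171.1]
wrist_force: [0.0, -3.0, 0.9]
opening: 0.0115
grasp_force: 60.1
```

Request:
play_rows([
  {"grip": 255, "linear": [0, 0, -0.3], "delta_rot": [0, 0, 0]},
  {"grip": 255, "linear": [0, 0, -0.6], "delta_rot": [0, 0, 0]},
  {"grip": 255, "linear": [0, 0, -0.9], "delta_rot": [0, 0, 0]},
  {"grip": 255, "linear": [0, 0, -1.2], "delta_rot": [0, 0, 0]},
  {"grip": 255, "linear": [0, 0, -1.5], "delta_rot": [0, 0, 0]},
  {"grip": 255, "linear": [0, 0, -1.7], "delta_rot": [0, 0, 0]},
  {"grip": 255, "linear": [0, 0, -1.7], "delta_rot": [0, 0, 0]},
])

```text
time: 25.15
ee_pos: [0.5477, -0.0502, 0.0793]
tcp_rot: [-180.0, -0.0, 171.1]
wrist_force: [0.7, -2.9, -1.9]
opening: 0.0116
grasp_force: 59.7
```

Request:
play_rows([
  {"grip": 255, "linear": [0, 0, -0.1], "delta_rot": [0, 0, 0]},
  {"grip": 255, "linear": [0, 0, -0.2], "delta_rot": [0, 0, 0]},
  {"grip": 255, "linear": [0, 0, -0.3], "delta_rot": [0, 0, 0]},
  {"grip": 255, "linear": [0, 0, -0.3], "delta_rot": [0, 0, 0]},
])

```text
time: 25.55
ee_pos: [0.5478, -0.0502, 0.077]
tcp_rot: [-180.0, 0.0, 171.1]
wrist_force: [-0.8, -2.4, 1.8]
opening: 0.011
grasp_force: 60.3
```

Request:
play_rows([
  {"grip": 255, "linear": [0, 0, -0.1], "delta_rot": [0, 0, 0]},
  {"grip": 255, "linear": [0, 0, -0.2], "delta_rot": [0, 0, 0]},
  {"grip": 255, "linear": [0, 0, -0.2], "delta_rot": [0, 0, 0]},
])

```text
time: 25.85
ee_pos: [0.5479, -0.0502, 0.0754]
tcp_rot: [180.0, 0.0, 171.1]
wrist_force: [-1.9, -3.5, 6.1]
opening: 0.0113
grasp_force: 61.0
```

Request:
play_rows([
  {"grip": 130, "linear": [0, 0, 0], "delta_rot": [0, 0, 0]},
  {"grip": 130, "linear": [0, 0, 0], "delta_rot": [0, 0, 0]},
  {"grip": 130, "linear": [0, 0, 0], "delta_rot": [0, 0, 0]},
  {"grip": 130, "linear": [0, 0, 0], "delta_rot": [0, 0, 0]},
  {"grip": 130, "linear": [0, 0, 0.2], "delta_rot": [0, 0, 0]},
])

```text
time: 26.35
ee_pos: [0.5476, -0.0501, 0.0764]
tcp_rot: [180.0, -0.0, 171.1]
wrist_force: [0.2, 0.2, -0.2]
opening: 0.0422
grasp_force: 0.0
```

Request:
play_rows([
  {"grip": 130, "linear": [0, 0, 1], "delta_rot": [0, 0, 0]},
  {"grip": 130, "linear": [0, 0, 3], "delta_rot": [0, 0, 0]},
  {"grip": 130, "linear": [0, 0, 6], "delta_rot": [0, 0, 0]},
  {"grip": 130, "linear": [0, 0, 9], "delta_rot": [0, 0, 0]},
  {"grip": 130, "linear": [-2, 0, 12], "delta_rot": [0, 0, 0]},
  {"grip": 130, "linear": [-5, 2, 14], "delta_rot": [0, 0, 0]},
  {"grip": 130, "linear": [-8, 4, 15], "delta_rot": [0, 0, 0]},
  {"grip": 130, "linear": [-8, 4, 15], "delta_rot": [0, 0, 0]},
  {"grip": 130, "linear": [-8, 4, 15], "delta_rot": [0, 0, 0]},
])

```text
time: 27.25
ee_pos: [0.4679, -0.0099, 0.2281]
tcp_rot: [180.0, 0.1, 171.1]
wrist_force: [0.5, 1.2, 0.6]
opening: 0.0418
grasp_force: 0.0
```

```bash
python3 - <<'E'
from h import *
for c in ["wrist","scene"]:
    p=bot.camera(c); save(p,"g"+c); w=world(p)
    for d in bot.trace(p,"feeler_grip")[:1]:
        P=w[d["pixels"]]; P=P[np.isfinite(P[:,0])]; t=P[P[:,2]>np.percentile(P[:,2],97)-.004]
        print(c,d["conf"],np.round(d["box"]),t.mean(0).round(4),np.percentile(P[:,2],[5,50,97]).round(4),P[P[:,2]<.09].mean(0).round(4))
print(bot.get_obs()["ee_pos"])
i=cv2.imread("pics/gscene.png")[150:300,320:480]; j=cv2.imread("pics/gwrist.png")
cv2.imwrite("pics/g.png",np.hstack([cv2.resize(i,(480,400)),cv2.resize(j,(320,400))]))
E
```

```text
wrist 0.92 [271. 256. 292. 309.] [ 0.5466 -0.0514  0.1195] [0.0701 0.1079 0.1207] [ 0.5415 -0.0497  0.0742]
scene 0.8 [406. 226. 424. 253.] [ 0.5444 -0.0509  0.1203] [0.0701 0.0962 0.1214] [ 0.5412 -0.0522  0.0772]
[ 0.46810915 -0.0105403   0.22621492]
```

View pics/g.png

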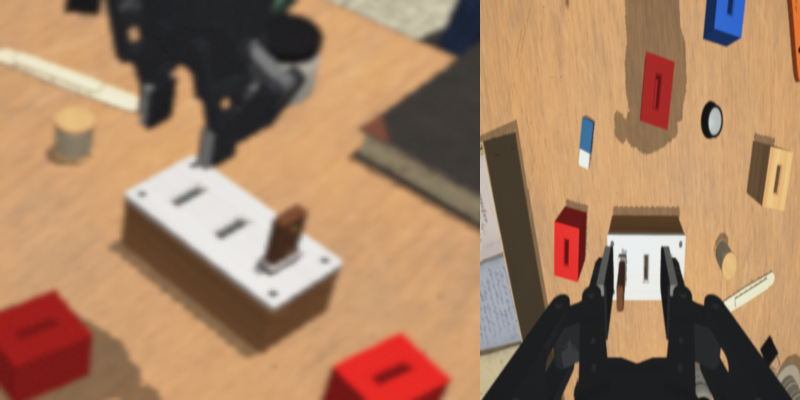

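The feeler stands upright in the right-hand gap with its collar on the plate. Its handle top measures 0.120 m, as expected for fully home.

```bash
python3 -c "
from workcell import bot
print(bot.job_done())"
```

```text
the job is handed in; nothing more can be done
None
```

I tested all three gaps from right to left: the right-hand one is clear and the other two are crusted. The feeler now stands upright and fully home in the right-hand gap, released, and the job is handed in; no verdict came back.

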